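Hold a spindle foot home in the corner of the drilling jig

ROBOT

A 7-joint arm with a two-finger parallel gripper is mounted at the origin on a cart in front of the work surface, level with it; the furniture and walls round the work are solid. World frame = base frame: x ahead of the robot, y to its left, z up, the work surface at z = 0. Lengths are in mm, angles in rad, forces in N, time in s.
With the tool pointing down it reaches from about 400 to 875 mm from the base axis. Payload 4.4 kg.
Tool frame: the origin (TCP) lies on the centre line of the jaws, within the pads' length; the fingertips stand 25 mm ahead of it and the grasp point (between the pads) lies 6 mm ahead of it (ctrl.finger_overhang is the distance from the TCP to the fingertips, in mm); z points along the fingers, y is the line along which they close (so a half turn about z gives the same grasp; the last joint's range is limited). The gripper opens to 85 mm and grips with 20 to 120 N. Pads are 22 mm wide; open, the fingers measure 114 mm over their backs; the gripper's body (76 mm by 85 mm) begins 54 mm behind the grasp point. The pads swing forward as they close: fully open they stand 13 mm farther back than shut.
Start: joints at [-1.377, 0.628, 0.038, 1.517, -0.027, 0.996, -0.02], TCP at [166.953, 628.207, 256.313] pointing down, gripper open.
Joint ranges: [-3.06, 3.06], [-0.37, 2.12], [-1.25, 1.32], [0.18, 2.47], [-1.1, 4.24], [0.23, 1.98], [-2.94, 2.94]. Speed limits (rad/s): [2.57, 2.57, 3.14, 3.14, 3.14, 3.14, 3.14].

INTERFACE

Orientations are given as [roll, pitch, yaw] about the fixed x, y, z axes, in that order (R = Rz(yaw) Ry(pitch) Rx(roll)).
In Python, from cell import ctrl gives the robot as it stands. The module is installed in compiled form; this text tells all that it offers.
- The arm moves only by the tool play_rows, never from a script. Its argument "targets" is a list of rows, each a list of 5 numbers: the closure, from 0 (fully open) to 1 (shut), then the shift along the tool's x, y, z in cm, then the turn about the tool's z in degrees. In form: [[gripper, dx, dy, dz, spin], ...]. A call has 1 to 10 rows; each row is the pose to reach, as a shift and turn from the pose commanded when the call began, along the tool's axes at that moment; what a row does not reach only later rows make up. A row lasts 1/10 s, in which the tool goes at most 50 mm and 8.59 degrees, less where a joint would pass 70% of its speed; a pose out of reach is approached as far as the arm can. A call with a gripper value outside its range is refused whole. The fingers move at their own pace and stop on an object; the grip force is fixed at half the most. Time passes only in rows, so rows that repeat a pose let the fingers close. It gives the time, the measured TCP pose, the force, the opening and the grip force at its end, in the units of the state.
- ctrl.read_state(): the state, without advancing time (a new reading comes with each control period).
- ctrl.get_image(name): name is "side" or "top" or "wrist"; returns (picture, depth): 400x640x3 uint8, red, green, blue; 400x640 float32, mm along the optical axis (not along the pixel's ray), 0 where there is no reading.
- ctrl.calibration(name): a dict with "vfov" (degrees; the focal length in pixels is half the picture's height over the tangent of half this angle, whatever the lens; pixels are square), "cx", "cy" (the principal point, pixels), "k1" (the pictures are not rectified: a ray, as slopes to the right and down, at radius r is drawn at 1 + k1 r^2 times it, then the intrinsics apply), "extrinsics" (4x4, takes a point from camera to world coordinates); the wrist camera has in their place "mount" (4x4, takes a point from camera to tool coordinates, whose origin is the TCP and whose axes are the flange's). Camera axes: x right, y down, z forward; pixel columns grow to the right and rows downward; lengths in mm; the calibration is good to about 2 mm. A picture is of the moment at which its call begins: read the wrist's pose just before it. calibration takes no time and is no camera call.
- ctrl.finish_job(): hands the job in; it is judged then, once.
Trained networks look in the newest picture that a camera, given by its name, has taken for a name from the list of things; names that differ only in an ending like _2 or _b are one class to them, and where a whole thing is asked for, a point or a joint stands for the part that bears it (a point fixed in the world has none). Each returns a list of dicts, best first, with "confidence" (0 to 1); they miss things now and then, are a little off and sometimes report something else, mostly with a low value. They report only what shows in the picture. A call takes as long as a camera call. They do not tell look-alikes from the thing itself.
- ctrl.search_frame(camera, name): "bbox" ([left, top, right, bottom] in pixels, round what is visible of it).
- ctrl.trace(camera, name): "pixels" (400x640 bool, what is visible of it) and "bbox" ([left, top, right, bottom] in pixels, round what is visible of it).
The state is a dict: "clock": time; "qpos": joint angles; "qd": joint speeds; "tau": joint torques, N m; "eef_pos": TCP position; "tool_rot": TCP orientation; "force": force on the tool from outside, world axes, zero at the start; "torque": the same for the moment, N m; "width": finger opening in mm; "gripper_force": force on a finger pad.
Only numpy, scipy, OpenCV 4.12 (cv2) and the standard library are available. Lean on these libraries where they do the work, as an engineer would, in place of code of your own. Each camera call takes 0.05 s, during which the arm holds its last target. There are 200 camera calls.

TASK

Two aluminium spindle feet stand at the front of the worktop. Pick up the larger one, set it flat on the plate of the drilling jig and press it gently into the corner, with its long side flush against the long stop and the end nearer the boss flush against the end stop. Finish while still holding it there, pressed firmly against both stops at once; leave the smaller foot, the hex key and the air fitting where they are.

Things in the scene. Friction and masses are not known exactly. Their poses are not given: they have to be found in the camera images.
- foot: Larger of two bare aluminium feet, loose, 0.27 kg: base 56 x 80 x 14 mm (x, y, z), on it a square boss 30 x 36 mm (x, y), 34 mm tall; 48 mm high in all. The boss's middle is 12 mm from the base's middle towards the -y end. Dark bore on the boss's top, two small screw holes near the +y end. Origin: centre of the underside; y along the 80 mm (-y end = end nearer the boss), z up.
- foot_boss (a point): The middle of the larger foot's boss, 31 mm above its underside, 28 mm from both long sides of the base and 28 mm from the end nearer the boss; axes as foot. Gripping across the 30 mm (x) or the 36 mm (y) of the boss from above is possible.
- small_foot: The smaller foot, same form, loose: base 44 x 60 x 12 mm, boss 24 x 28 mm, 26 mm tall, 8 mm off centre. Origin: centre of the underside. It may stand on either side of the larger one; leave it alone.
- jig_corner (a point): Inner corner of the fixed drilling jig, where the stops' faces meet, on top of its smooth steel plate (95 x 120 x 8 mm x, y, z; top 8 mm above worktop). z up; long stop's face is the plane x = 0, end stop's face y = 0; free plate x -83 to 0, y 0 to +108 mm. Stops are 12 mm wide, 10 mm high. Foot fully home: axes parallel to these, foot_boss at x -28, y +28, z +31 mm.
- long_stop: The long stop: fixed smooth bar 12 x 102 x 10 mm (x, y, z) along the far edge of the plate, parallel to the jig's y; pressed by pushing the foot along the jig's +x. Origin: centre of its underside.
- end_stop: The end stop: fixed smooth bar 77 x 12 x 10 mm (x, y, z) along the right-hand edge of the plate, parallel to the jig's x; pressed by pushing the foot along the jig's -y. Origin: centre of its underside.
- spindle_handles (a point): Not handled, keep clear of it: lower end of the nearest of the black-and-red handles on the upright spindle beyond the jig, a fixed point. The handles hang from this height (83 mm) up to about 0.4 m, over an area reaching 30 mm nearer the robot, 30 mm to the right, 150 mm farther and 120 mm to the left of this point; the arm's wrist can hit them on the way to the jig.
- hex_key_mid (a point): Middle of a small black bent hex key, 32 x 89 x 7 mm, lying on the worktop between the feet and the jig; leave it.
- push_fitting_mid (a point): Middle of a small black air fitting with a blue end, 38 x 15 x 15 mm, lying on the worktop between the two feet; leave it.
There are look-alikes about, which are no part of the job. Leave any red look-alike of the foot alone.

How it is judged (in metres and radians):
On the way:
1. the larger foot is picked up: held by the fingers, its underside more than 20 mm above the worktop (height (world z) of foot_boss above 0.051 m and contact force between foot and the fingers above 1 N), for 0.2 s.
At the end, for the whole second after the job is handed in: Larger foot flat on the plate (3 mm, 0.05 rad), boss end at the end stop, square within 0.05 rad, within 3 mm of fully home both ways; through the last second it is still and presses each stop with 1.5 to 40 N, the fingers pressing on it with over 1.5 N (x of foot_boss in the frame of jig_corner between -0.031 and -0.0255 m and y of foot_boss in the frame of jig_corner between 0.0255 and 0.031 m and z of foot_boss in the frame of jig_corner between 0.0285 and 0.034 m and angle between the y axis of foot and the y axis of jig_corner, either way round below 0.05 rad and angle between foot's own z axis and vertical below 0.05 rad and linear speed of foot below 0.02 m/s and contact force between foot and long_stop between 1.5 and 40 N and contact force between foot and end_stop between 1.5 and 40 N and contact force between foot and the fingers above 1.5 N); the arm keeps its last pose, push and grip.
It fails at once if the foot is rammed against a stop with more than 60 N (contact force between foot and long_stop above 60 N or contact force between foot and end_stop above 60 N).
It fails at once if the smaller foot is moved more than 20 mm (distance of small_foot from where it was at the start of the episode above 0.02 m).
It fails at once if the hex key or the air fitting is moved more than 30 mm (distance of any of hex_key_mid, push_fitting_mid from where it was at the start of the episode above 0.03 m).
It also fails if it takes over 38 s, if anything falls off the work surface, if the arm or the gripper's body presses on something with over 40 N, if the wrist force passes 120 N, or if a joint passes its speed limit or range.

## Working session

There is one attempt and no reset: what is moved stays moved. The work goes in short steps, Python scripts to look and compute and a tool call to move; the robot and the scene stay as the last step left them, time stands still between calls to the robot, and variables do not carry over. Pictures are saved under pics/ and viewed, at most 10 in all, crops included, and the job is handed in when it is done.

Besides the shell and the picture viewer there is one more tool, called after "Request:" as name(argument=value, ...) on one line, values as JSON. play_rows: Moves the arm, as the interface text tells. Its arguments: {"type":"object","properties":{"targets":{"type":"array"}},"required":["targets"]}

```bash
mkdir -p pics; cat > h.py <<'E'
import numpy as np, cv2
from cell import ctrl
from scipy.spatial.transform import Rotation as R
def cam(name):
    st=ctrl.read_state(); img,d=ctrl.get_image(name); c=ctrl.calibration(name)
    if 'extrinsics' in c: E=np.array(c['extrinsics'])
    else:
        T=np.eye(4);T[:3,:3]=R.from_euler('xyz',st['tool_rot']).as_matrix();T[:3,3]=st['eef_pos'];E=T@np.array(c['mount'])
    return img,d,c,E
def cloud(d,c,E):
    h,w=d.shape; f=h/2/np.tan(np.radians(c['vfov'])/2)
    u,v=np.meshgrid(np.arange(w),np.arange(h))
    K=np.array([[f,0,c['cx']],[0,f,c['cy']],[0,0,1.]])
    n=cv2.undistortPoints(np.stack([u,v],-1).reshape(-1,1,2).astype(float),K,np.array([c['k1'],0,0,0.])).reshape(h,w,2)
    P=np.concatenate([n*d[...,None],d[...,None]],-1)
    W=P@E[:3,:3].T+E[:3,3]; W[d<=0]=np.nan
    return W
E
python3 - <<'E'
from h import *
print(ctrl.read_state())
for n in ('top','side'):
    img,d,c,E=cam(n); cv2.imwrite(f'pics/{n}0.png',img[...,::-1]); print(n,c)
    W=cloud(d,c,E); np.save(f'{n}0.npy',W)
    for t in ('foot','small_foot','jig_corner','long_stop','end_stop','hex_key_mid','push_fitting_mid'):
        for r in ctrl.trace(n,t)[:3]:
            m=r['pixels']; p=W[m]; print(t,round(r['confidence'],2),r['bbox'],np.nanmedian(p,0).round(),np.nanpercentile(p[:,2],[5,95]).round())
E
```

```text
{'clock': 0.0, 'qpos': array([-1.37677992,  0.62934167,  0.03844217,  1.51836629, -0.02700463,
        0.99626984, -0.01996462]), 'qd': array([-0.0006351 ,  0.0006436 , -0.00045819, -0.00057664,  0.00077776,
       -0.00036166, -0.00041419]), 'tau': array([ 6.12097265e-04, -5.63391709e+01,  1.22639135e+00, -1.93451875e+01,
        1.09501672e-02,  1.02291009e-02, -1.83071188e-05]), 'eef_pos': array([166.81138494, 627.64380742, 255.39246592]), 'tool_rot': array([-3.13972559e+00,  2.04104371e-05,  2.88180899e+00]), 'force': array([-0.44551989,  0.44538404,  0.01002956]), 'torque': array([ 0.04606526,  0.01092643, -0.05002614]), 'gripper_force': 0.0, 'width': 85.44051121959897}
top {'vfov': 57.17843592897049, 'cx': 319.29229534998456, 'cy': 200.0739034196276, 'k1': 0.00764806789587503, 'extrinsics': array([[-2.02206437e-02, -9.94651821e-01,  1.01286134e-01,
         4.51954270e+02],
       [-9.99426450e-01,  1.73566987e-02, -2.90777630e-02,
         4.13456414e+01],
       [ 2.71642570e-02, -1.01816012e-01, -9.94432302e-01,
         9.15538992e+02],
       [ 0.00000000e+00,  0.00000000e
[... 1046 characters left out ...]
0e+00,  0.00000000e+00,
         1.00000000e+00]])}
foot 0.74 [272.2, 228.2, 297.6, 266.7] [605. 131.  13.] [ 5. 47.]
foot 0.71 [344.3, 214.9, 375.3, 248.0] [428.  92.  14.] [ 3. 47.]
small_foot 0.67 [358.0, 270.3, 391.8, 304.4] [425. 280.  13.] [ 4. 37.]
jig_corner 0.89 [317.0, 179.3, 352.0, 202.9] [ 475. -142.    7.] [ 5. 18.]
jig_corner 0.35 [357.5, 275.3, 390.9, 302.9] [425. 280.  13.] [ 4. 37.]
long_stop 0.49 [314.0, 185.2, 320.4, 200.5] [ 519. -127.   17.] [12. 19.]
end_stop 0.68 [318.5, 178.5, 345.5, 183.9] [ 476. -194.   15.] [ 9. 18.]
hex_key_mid 0.61 [349.0, 209.2, 355.6, 221.5] [433. -21.   4.] [-2.  8.]
push_fitting_mid 0.43 [360.3, 263.9, 372.9, 271.1] [429. 203.  10.] [ 5. 14.]
```

```bash
python3 - <<'E'
import cv2
a=cv2.imread('pics/top0.png')[130:290,200:440]; b=cv2.imread('pics/side0.png')[130:330,240:440]
cv2.imwrite('pics/topc.png',cv2.resize(a,None,fx=3.3,fy=3.3,interpolation=2))
E
```

```text
(no output)
```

View pics/top0.png

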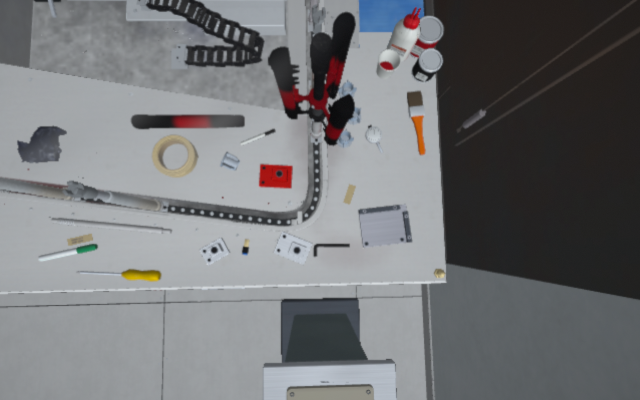

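View pics/topc.png

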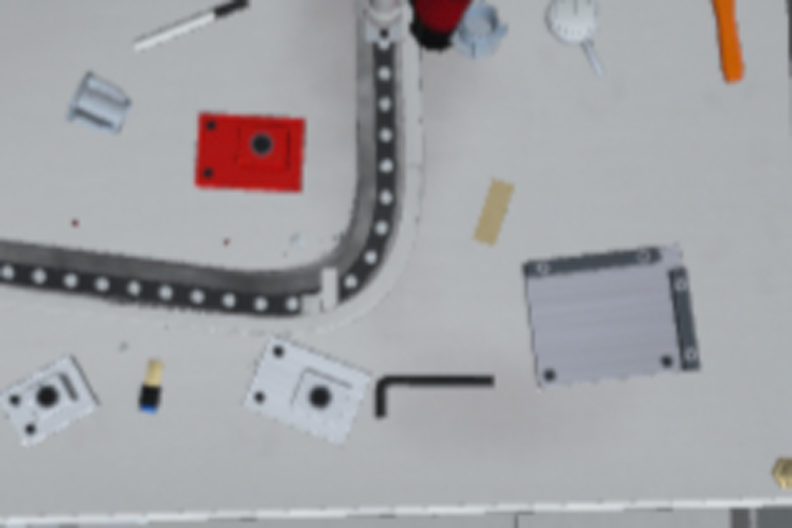

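View pics/side0.png

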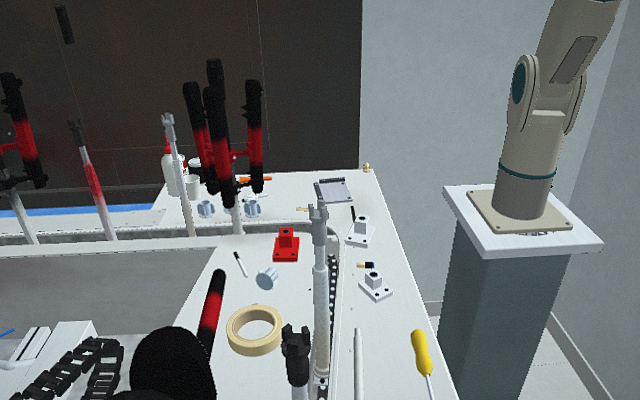

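The larger aluminium foot is at top-view pixel (295,248), with its boss end to the right. The smaller one is at (214,250), and the red one at (275,176) is the look-alike. The larger bare foot fits the description: it is 38 px wide against 28 px, and its top is at 48 mm. The jig is at (385,226) with the end stop on its right, and the hex key is at (330,246). Next I fit rough poses, then refine them with the wrist camera.

```bash
cat >> h.py <<'E'
def fitfoot(W,c0,r=70,L=(56,80)):
    """W Nx3 pts; returns base centre/angle from base-top, boss centre"""
    P=W.reshape(-1,3); P=P[np.isfinite(P).all(1)]; P=P[np.hypot(*(P[:,:2]-c0).T)<r]
    b=P[(P[:,2]>9)&(P[:,2]<20)]; t=P[(P[:,2]>42)&(P[:,2]<54)]
    rb=cv2.minAreaRect(b[:,:2].astype(np.float32)); rt=cv2.minAreaRect(t[:,:2].astype(np.float32))
    return rb,rt,np.median(t,0),np.median(b,0),len(b),len(t)
E
python3 - <<'E'
from h import *
W=np.load('top0.npy')
print(fitfoot(W,(428,82)))
P=W.reshape(-1,3);P=P[np.isfinite(P).all(1)]
m=(abs(P[:,0]-477)<75)&(abs(P[:,1]+146)<85)&(P[:,2]>4)&(P[:,2]<25);Q=P[m]
print('plate',cv2.minAreaRect(Q[:,:2].astype(np.float32)),np.median(Q,0))
print('stops z',np.histogram(Q[:,2],bins=[4,6,8,10,12,14,16,18,20,22]))
m=(abs(P[:,0]-620)<200)&(abs(P[:,1]-20)<150)&(P[:,2]>60)&(P[:,2]<420)
H=P[m];print('handles',H.min(0),H.max(0))
# key
m=(abs(P[:,0]-433)<40)&(P[:,1]<45)&(P[:,1]>-90)&(P[:,2]>3)&(P[:,2]<12);print('key',P[m].min(0),P[m].max(0))
s=ctrl.read_state();Rm=R.from_euler('xyz',s['tool_rot']).as_matrix();print(Rm.round(3))
print(ctrl.calibration('wrist'))
E
```

```text
(((436.0152282714844, 75.30513763427734), (98.27579498291016, 108.23351287841797), 6.244839668273926), ((423.3504943847656, 71.26893615722656), (35.81787109375, 29.817476272583008), 67.20840454101562), array([423.615256  ,  70.68255946,  47.72316219]), array([432.91806055,  91.14896099,  13.70397173]), 565, 198)
plate ((476.7891845703125, -146.16146850585938), (162.65338134765625, 135.7012176513672), 82.16862487792969) [ 477.22248013 -145.7933326     8.4140926 ]
stops z (array([183, 595, 590, 140,  20,  41, 149, 141,  25]), array([ 4,  6,  8, 10, 12, 14, 16, 18, 20, 22]))
handles [640.23396802 -39.25566519  60.54181351] [811.60792395 102.21250908 419.88408977]
key [393.74513133 -89.47387142   3.00030496] [472.99524636  44.83505973  11.90163994]
[[-0.966  0.257 -0.   ]
 [ 0.257  0.966  0.   ]
 [ 0.     0.    -1.   ]]
{'vfov': 58.86581708585545, 'cx': 319.0107886106603, 'cy': 204.62240924773985, 'k1': -0.0584765704158339, 'mount': array([[-1.06022479e-03, -9.64938254e-01, -2.62474840e-01,
         6.43531910e+01],
       [ 9.99999248e-01, -1.18497106e-03,  3.16982416e-04,
         1.24297150e+00],
       [-6.16893548e-04, -2.62474306e-01,  9.64938785e-01,
        -1.17994733e+02],
       [ 0.00000000e+00,  0.00000000e+00,  0.00000000e+00,
         1.00000000e+00]])}
```

Request:
play_rows(targets=[[0, -1, -1.2, 0, 0], [0, -3, -3.6, 0, 0], [0, -5.5, -6.6, 0, 0], [0, -8.5, -10.2, 0, 0], [0, -11.5, -13.8, 0, 0], [0, -14.5, -17.4, 0, 0], [0, -17.5, -21, 0, 0], [0, -20, -24, 0.5, 0], [0, -22, -26.5, 1, 0], [0, -23, -27.7, 1, 0]])

```text
clock: 1.8
eef_pos: [319.0, 298.0, 246.1]
tool_rot: [-3.14, 0.0, 2.878]
force: [0.9, -0.8, -0.1]
width: 85.4
gripper_force: 0.0
```

```bash
python3 - <<'E'
from h import *
s=ctrl.read_state();print(s['clock'],s['qpos'].round(2),s['eef_pos'],s['tool_rot'])
E
```

```text
1.8 [-0.86  0.35  0.06  2.09 -0.03  0.7   0.52] [318.96870855 298.03661895 246.12163842] [-3.13980556e+00  1.60541723e-04  2.87778893e+00]
```

Request:
play_rows(targets=[[0, -1, -1.2, 0.3, 1], [0, -3, -3.6, 0.9, 2], [0, -5.5, -6.6, 1.6, 3], [0, -8.5, -10.2, 2.5, 4], [0, -11.5, -13.8, 3.3, 5], [0, -14, -16.8, 4, 6], [0, -15.5, -18.6, 4.5, 7], [0, -16, -19.2, 4.6, 7.5], [0, -16, -19.2, 4.6, 7.5], [0, -16, -19.2, 4.6, 7.5]])

```text
clock: 2.8
eef_pos: [423.1, 76.2, 200.4]
tool_rot: [3.141, -0.0, 2.753]
force: [0.2, -0.3, 0.4]
width: 85.3
gripper_force: 0.0
```

```bash
cat > w.py <<'E'
from h import *
import sys
n=sys.argv[1]
img,d,c,E=cam('wrist'); cv2.imwrite(f'pics/{n}.png',img[...,::-1]); W=cloud(d,c,E); np.save(f'{n}.npy',W)
s=ctrl.read_state();print(s['eef_pos'].round(1),s['tool_rot'].round(4),s['qpos'].round(2))
for r in ctrl.trace('wrist','foot')[:2]:
    m=r['pixels']; P=W[m];P=P[np.isfinite(P).all(1)]; print(r['confidence'],r['bbox'],len(P))
    for lo,hi in ((8,20),(40,56)):
        b=P[(P[:,2]>lo)&(P[:,2]<hi)]
        if len(b)>10: print(cv2.minAreaRect(b[:,:2].astype(np.float32)),np.median(b,0))
E
python3 w.py w1
```

```text
[423.   76.4 200.5] [ 3.1407e+00 -4.0000e-04  2.7537e+00] [-0.32  0.42  0.1   2.17 -0.08  0.56  1.02]
0.73 [385.7, 304.5, 442.0, 373.2] 2340
((607.70458984375, 106.30797576904297), (43.882972717285156, 56.40900802612305), 86.8634033203125) [591.29441177  99.45956173  14.47182837]
((598.2659912109375, 106.41775512695312), (20.10001564025879, 41.367164611816406), 32.171932220458984) [595.95129973 105.89100844  47.84798291]
0.55 [285.3, 155.0, 375.8, 217.4] 5685
((431.5516662597656, 84.34575653076172), (79.35460662841797, 56.51739501953125), 67.085205078125) [428.58030969  97.12542643  14.41109013]
((426.7098083496094, 73.76286315917969), (36.13751220703125, 30.231149673461914), 66.52806091308594) [425.49758351  74.22183555  48.40054959]
```

View pics/w1.png

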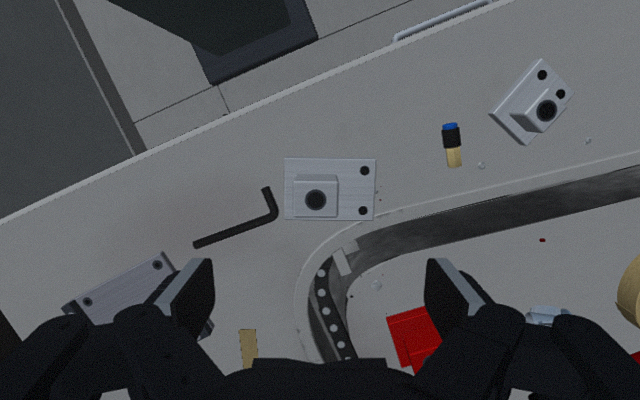

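The wrist view shows the larger foot at (330,188), with its boss at (316,198) and its screw holes to the right. The key is clear to the left of it, and the small foot is far right at (533,103). The fitted 79×56.5 mm base and 36×30 mm boss match the larger foot.

Request:
play_rows(targets=[[0, -0.4, -0.2, 1.5, 1], [0, -0.4, -0.2, 4.5, 1], [0, -0.4, -0.2, 7.5, 1], [0, -0.4, -0.2, 10.5, 1], [0, -0.4, -0.2, 13, 1], [0, -0.4, -0.2, 14.7, 1], [0, -0.4, -0.2, 15.4, 1], [0, -0.4, -0.2, 15.7, 1], [0, -0.4, -0.2, 15.7, 1], [0.3, -0.4, -0.2, 15.7, 1]])

```text
clock: 3.9
eef_pos: [425.9, 72.5, 43.3]
tool_rot: [-3.141, -0.001, 2.735]
force: [-0.1, 0.4, -0.8]
width: 73.1
gripper_force: 0.0
```

Request:
play_rows(targets=[[1, 0, 0, 0, 0], [1, 0, 0, 0, 0], [1, 0, 0, 0, 0], [1, 0, 0, 0, 0], [1, 0, 0, 0, 0], [1, 0, 0, 0, 0], [1, 0, 0, 0, 0], [1, 0, 0, 0, 0]])

```text
clock: 4.7
eef_pos: [426.6, 71.6, 44.1]
tool_rot: [3.14, 0.001, 2.733]
force: [-0.3, 1.1, 6.9]
width: 35.3
gripper_force: 60.3
```

Request:
play_rows(targets=[[1, 0, 0, -0.5, 0], [1, 0, 0, -1.5, 0], [1, 0, 0, -3.5, 0], [1, 0, 0, -6, 0], [1, 0, 0, -8.5, 0], [1, 0, 0, -10, 0], [1, 0, 0, -10.5, 0], [1, 0, 0, -10.5, 0]])

```text
clock: 5.5
eef_pos: [426.3, 71.6, 148.7]
tool_rot: [3.141, 0.001, 2.734]
force: [0.4, 0.7, -1.9]
width: 35.1
gripper_force: 60.4
```

```bash
python3 - <<'E'
from h import *
W=np.load('top0.npy');P=W.reshape(-1,3);P=P[np.isfinite(P).all(1)]
W2=np.load('w1.npy');P2=W2.reshape(-1,3);P2=P2[np.isfinite(P2).all(1)]
for nm,P in (('top',P),('wrist',P2)):
    m=(abs(P[:,0]-477)<70)&(abs(P[:,1]+146)<80)
    Q=P[m]; 
    g=[('tbl',-3,3.5),('plate',6,11),('stop',16,21)]
    for n,lo,hi in g:
        b=Q[(Q[:,2]>lo)&(Q[:,2]<hi)]; print(nm,n,len(b),np.median(b,0) if len(b) else 0)
    a=np.radians(6);u=np.array([np.cos(a),np.sin(a)]);v=np.array([-u[1],u[0]])
    b=Q[(Q[:,2]>15.5)&(Q[:,2]<21)]
    if len(b)<20: continue
    print(b[::max(1,len(b)//12)].round(0).tolist())
E
cat > cimg.py <<'E'
from h import *
img,d,c,E=cam('top'); W=cloud(d,c,E); np.save('top1.npy',W)
cv2.imwrite('pics/top1.png',img[...,::-1])
E
python3 cimg.py; python3 w.py w2
```

```text
top tbl 1571 [ 4.73273466e+02 -1.40621764e+02 -2.48498267e-01]
top plate 1292 [ 471.72742974 -141.69672142    8.14912872]
top stop 307 [ 513.46774446 -171.40556583   18.04664538]
[[528.0, -174.0, 19.0], [523.0, -161.0, 18.0], [521.0, -159.0, 19.0], [519.0, -134.0, 17.0], [517.0, -102.0, 18.0], [515.0, -82.0, 18.0], [512.0, -84.0, 19.0], [509.0, -102.0, 18.0], [498.0, -203.0, 16.0], [483.0, -205.0, 16.0], [466.0, -196.0, 17.0], [451.0, -203.0, 19.0], [436.0, -202.0, 18.0]]
wrist tbl 5116 [ 4.25062615e+02 -1.23786587e+02  1.33348470e-01]
wrist plate 3213 [ 448.8124812  -142.9452926     8.34924743]
wrist stop 236 [ 448.91858519 -194.95954887   18.13968925]
[[438.0, -196.0, 16.0], [442.0, -196.0, 16.0], [442.0, -201.0, 17.0], [445.0, -195.0, 18.0], [444.0, -202.0, 19.0], [448.0, -195.0, 19.0], [447.0, -203.0, 19.0], [511.0, -80.0, 18.0], [515.0, -81.0, 18.0], [519.0, -80.0, 17.0], [518.0, -82.0, 20.0], [520.0, -87.0, 18.0], [522.0, -87.0, 19.0]]
[425.8  71.5 147.8] [-3.1412e+00 -1.1000e-03  2.7335e+00] [-0.67  0.61  0.66  2.22 -0.74  0.54  1.72]
0.91 [436.7, 344.9, 499.5, 397.3] 626
((616.6676635742188, 152.3519287109375), (30.014673233032227, 9.303868293762207), 22.634897232055664) [614.79442561 152.06405212  14.61022648]
((600.9523315429688, 108.82568359375), (21.315244674682617, 11.147422790527344), 21.84709930419922) [596.92700358 107.97662723  48.24857539]
0.74 [254.4, 188.3, 439.7, 326.9] 19854
```

```bash
cat > jig.py <<'E'
from h import *
from scipy.optimize import minimize
def model(p,Q):
    a=p[2];d=Q[:,:2]-p[:2];x=d@[np.cos(a),np.sin(a)];y=d@[-np.sin(a),np.cos(a)]
    box=lambda x0,x1,y0,y1:(x>x0)&(x<x1)&(y>y0)&(y<y1)
    z=np.where(box(-83,12,-12,108),8.,0.);z[box(0,12,6,108)|box(-83,-6,-12,0)]=18
    return z
def fit(P,p0=(510,-196,np.radians(6)),zmax=30):
    P=P.reshape(-1,3);P=P[np.isfinite(P).all(1)]
    Q=P[(abs(P[:,0]-477)<85)&(abs(P[:,1]+146)<95)&(P[:,2]<zmax)]
    f=lambda p:np.minimum(abs(Q[:,2]-model(p,Q)),6).mean()
    best=min(((f((p0[0]+i,p0[1]+j,k)),p0[0]+i,p0[1]+j,k) for i in range(-10,11,2) for j in range(-10,11,2) for k in np.radians(np.arange(1,13,1.))))
    r=minimize(f,best[1:],method='Nelder-Mead',options=dict(initial_simplex=np.array(best[1:])+np.array([[0,0,0],[2,0,0],[0,2,0],[0,0,.02]])))
    return r.x[:2].round(1),np.degrees(r.x[2]).round(2),r.fun.round(3),len(Q)
if __name__=='__main__':
    import sys
    for n in sys.argv[1:]: print(n,fit(np.load(n+'.npy')))
E
python3 jig.py top0 w1 w2 top1
```

```text
top0 (array([ 517.7, -190.2]), np.float64(5.67), np.float64(1.352), 5129)
w1 (array([ 520.3, -188.8]), np.float64(4.93), np.float64(0.772), 14022)
w2 (array([ 520.7, -188.1]), np.float64(5.25), np.float64(0.741), 15807)
top1 (array([ 517.7, -189.8]), np.float64(5.72), np.float64(1.351), 5125)
```

View pics/w2.png

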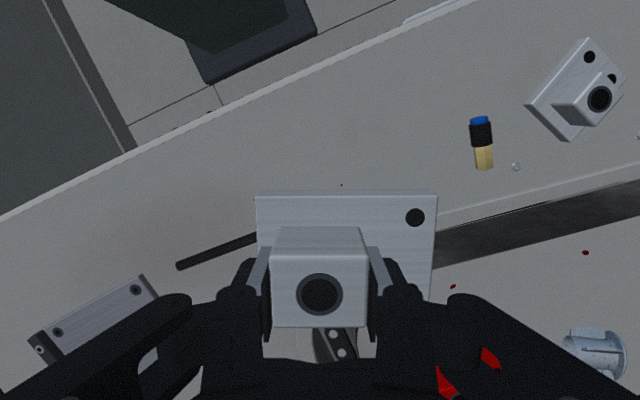

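Request:
play_rows(targets=[[1, -0.7, -1, 0, -2], [1, -2.2, -3.1, 0, -5], [1, -4.2, -5.8, 0, -9], [1, -6.4, -8.8, 0, -14], [1, -8.6, -11.9, 0, -19], [1, -10.7, -14.8, 0, -23], [1, -12.3, -17.1, 0, -26], [1, -13.3, -18.4, 0, -28], [1, -13.5, -18.7, 0, -28.7], [1, -13.5, -18.7, 0, -28.7]])

```text
clock: 6.65
eef_pos: [475.3, -153.8, 147.5]
tool_rot: [3.14, -0.002, -3.051]
force: [-0.3, 0.1, -2.3]
width: 35.4
gripper_force: 60.3
```

```bash
python3 cimg.py; python3 w.py w3; python3 jig.py w3; python3 - <<'E'
from h import *
s=ctrl.read_state();z=s['eef_pos'][2];t=s['eef_pos'][:2]
for n in('top1','w3'):
    P=np.load(n+'.npy').reshape(-1,3);P=P[np.isfinite(P).all(1)];P=P[np.hypot(*(P[:,:2]-t).T)<80]
    for nm,h,zz in(('boss',48,4),('base',14,4)):
        b=P[abs(P[:,2]-(z-44+h))<zz]
        if len(b)>20: print(n,nm,cv2.minAreaRect(b[:,:2].astype(np.float32)),np.median(b,0),len(b))
E
```

```text
[ 475.3 -152.3  147.7] [ 3.1398e+00 -1.7000e-03 -3.0483e+00] [-0.07  0.63  0.48  2.04 -0.52  0.59  2.44]
0.93 [254.9, 189.3, 439.9, 329.4] 19728
((475.111083984375, -173.49464416503906), (16.85165786743164, 62.212738037109375), 29.456501007080078) [ 471.51845728 -181.4563245     9.07927832]
0.89 [566.8, 331.3, 639.8, 396.4] 2780
((592.1373901367188, 120.69900512695312), (72.79721069335938, 26.41305160522461), 81.61231994628906) [589.07420211 112.72387906  14.42397059]
((597.4940185546875, 108.6432113647461), (29.26490592956543, 11.674022674560547), 77.8797836303711) [594.82548144 110.37571747  47.19624754]
w3 (array([ 520.8, -188.3]), np.float64(5.32), np.float64(0.635), 32251)
top1 base ((469.2737731933594, -132.3042449951172), (55.87459182739258, 58.88997268676758), 5.897514343261719) [ 454.70145529 -125.70308711  117.10678697] 324
w3 boss ((474.9203796386719, -152.33200073242188), (30.7139949798584, 62.635101318359375), 5.330000877380371) [ 472.38959354 -152.40924099  151.83445249] 8242
w3 base ((471.2594299316406, -140.32290649414062), (52.101722717285156, 80.4019775390625), 4.974600315093994) [ 456.90185298 -128.43424016  117.83000774] 9514
```

View pics/w3.png

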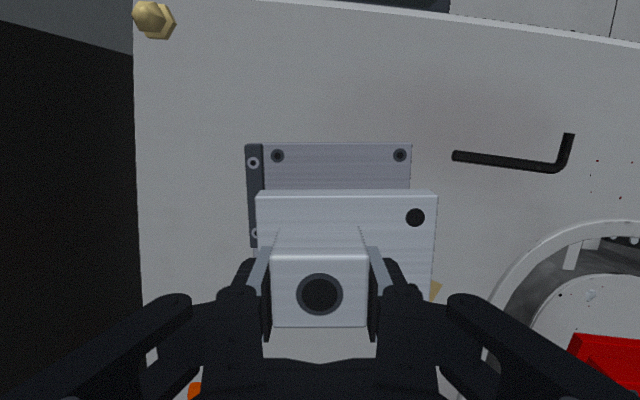

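Request:
play_rows(targets=[[1, 0, 0, 1, 0], [1, 0, 0, 2.5, 0], [1, 0, 0, 4.2, 0], [1, 0, 0, 5.9, 0], [1, 0, 0, 7.4, 0], [1, 0, 0, 8.4, 0], [1, 0, 0, 8.9, 0], [1, 0, 0, 9.1, 0], [1, 0, 0, 9.2, 0], [1, 0, 0, 9.2, 0]])

```text
clock: 7.8
eef_pos: [476.3, -153.9, 56.7]
tool_rot: [-3.141, 0.001, -3.049]
force: [-0.2, 0.3, -1.9]
width: 35.5
gripper_force: 60.5
```

Request:
play_rows(targets=[[1, 0, 0, 0.1, 0], [1, 0, 0, 0.2, 0], [1, 0, 0, 0.3, 0], [1, 0, 0, 0.3, 0]])

```text
clock: 8.2
eef_pos: [475.9, -153.8, 53.3]
tool_rot: [3.142, -0.0, -3.049]
force: [-0.4, -0.6, -1.8]
width: 35.3
gripper_force: 60.5
```

Still carrying the foot's weight (−1.9 N), so I creep down to contact.

Request:
play_rows(targets=[[1, 0, 0, 0.05, 0], [1, 0, 0, 0.1, 0], [1, 0, 0, 0.15, 0], [1, 0, 0, 0.15, 0]])

```text
clock: 8.6
eef_pos: [476.0, -153.8, 52.2]
tool_rot: [3.141, 0.0, -3.049]
force: [-0.7, 0.1, 4.2]
width: 35.3
gripper_force: 61.2
```

Request:
play_rows(targets=[[1, -0.2, -0.2, 0, 0], [1, -0.4, -0.4, 0, 0], [1, -0.6, -0.5, 0, 0], [1, -0.8, -0.7, 0, 0], [1, -0.9, -0.8, 0, 0], [1, -1.0, -0.8, 0, 0], [1, -1.0, -0.8, 0, 0]])

```text
clock: 9.3
eef_pos: [486.1, -160.4, 52.2]
tool_rot: [3.14, -0.001, -3.049]
force: [-3.2, 1.1, 5.1]
width: 35.1
gripper_force: 61.5
```

Request:
play_rows(targets=[[1, -0.05, 0, 0, 0], [1, -0.1, 0, 0, 0], [1, -0.15, 0, 0, 0], [1, -0.2, 0, 0, 0], [1, -0.2, 0, 0, 0]])

```text
clock: 9.8
eef_pos: [487.8, -160.7, 52.2]
tool_rot: [3.141, -0.001, -3.049]
force: [-2.9, 0.9, 5.6]
width: 34.9
gripper_force: 61.5
```

Request:
play_rows(targets=[[1, -0.05, 0, 0, 0], [1, -0.1, 0, 0, 0], [1, -0.15, 0, 0, 0], [1, -0.15, 0, 0, 0]])

```text
clock: 10.2
eef_pos: [489.2, -160.7, 52.2]
tool_rot: [3.141, -0.001, -3.049]
force: [-3.2, 0.5, 6.1]
width: 35.2
gripper_force: 61.5
```

Request:
play_rows(targets=[[1, -0.05, 0, 0, 0], [1, -0.1, 0, 0, 0], [1, -0.1, 0, 0, 0]])

```text
clock: 10.5
eef_pos: [490.2, -160.7, 52.2]
tool_rot: [3.141, -0.001, -3.049]
force: [-4.1, -0.4, 6.0]
width: 34.9
gripper_force: 61.5
```

Request:
play_rows(targets=[[1, -0.05, 0, 0, 0], [1, -0.1, 0, 0, 0], [1, -0.1, 0, 0, 0]])

```text
clock: 10.8
eef_pos: [490.5, -160.7, 52.2]
tool_rot: [3.141, -0.002, -3.05]
force: [-4.2, -0.3, 7.7]
width: 35.0
gripper_force: 61.7
```

Request:
play_rows(targets=[[1, -0.05, 0, 0, 0], [1, -0.1, 0, 0, 0], [1, -0.1, 0, 0, 0]])

```text
clock: 11.1
eef_pos: [490.5, -160.6, 52.2]
tool_rot: [3.14, -0.004, -3.05]
force: [-7.3, -0.1, 9.6]
width: 35.0
gripper_force: 62.0
```

The long stop is met: x has stalled at 490.5. Now the end stop.

Request:
play_rows(targets=[[1, 0, -0.05, 0, 0], [1, 0, -0.1, 0, 0], [1, 0, -0.15, 0, 0], [1, 0, -0.15, 0, 0]])

```text
clock: 11.5
eef_pos: [490.5, -160.8, 52.2]
tool_rot: [3.138, -0.004, -3.049]
force: [-7.1, 2.5, 11.6]
width: 35.3
gripper_force: 62.2
```

Request:
play_rows(targets=[[1, 0, -0.05, 0, 0], [1, 0, -0.1, 0, 0], [1, 0, -0.1, 0, 0]])

```text
clock: 11.8
eef_pos: [490.6, -160.9, 52.2]
tool_rot: [3.137, -0.004, -3.049]
force: [-7.2, 4.2, 11.8]
width: 35.3
gripper_force: 62.4
```

Request:
play_rows(targets=[[1, 0, -0.05, 0, 0], [1, 0, -0.1, 0, 0], [1, 0, -0.1, 0, 0]])

```text
clock: 12.1
eef_pos: [490.6, -161.0, 52.3]
tool_rot: [3.135, -0.005, -3.048]
force: [-7.1, 5.9, 13.7]
width: 35.2
gripper_force: 62.5
```

y may be held by friction, since the downward load has risen to 14 N and the camera predicts about 3–4 mm more travel. I ease the downward load and look.

Request:
play_rows(targets=[[1, 0, 0, -0.05, 0], [1, 0, 0, -0.1, 0], [1, 0, 0, -0.1, 0]])

```text
clock: 12.4
eef_pos: [490.7, -162.1, 52.3]
tool_rot: [3.137, -0.005, -3.048]
force: [-6.0, 3.1, 2.3]
width: 34.9
gripper_force: 61.1
```

```bash
python3 w.py w4; python3 jig.py w4; python3 - <<'E'
from h import *
im=cv2.imread('pics/w4.png');cv2.imwrite('pics/w4c.png',cv2.resize(im[120:340,200:460],None,fx=2.7,fy=2.7,interpolation=2))
E
```

```text
[ 490.8 -162.1   52.3] [ 3.1374 -0.0049 -3.0485] [ 0.05  0.8   0.33  2.03 -0.63  0.41  2.54]
0.98 [252.1, 189.3, 435.7, 325.7] 19679
((467.6927490234375, -138.52186584472656), (96.89588928222656, 39.47471618652344), 65.20011901855469) [ 461.60198299 -153.25032606   15.48108774]
((489.8157653808594, -154.7066192626953), (30.94676971435547, 49.24769973754883), 6.042052268981934) [ 476.82662903 -163.30358324   54.08662683]
w4 (array([ 521., -188.]), np.float64(5.38), np.float64(1.2), 94497)
```

View pics/w4c.png

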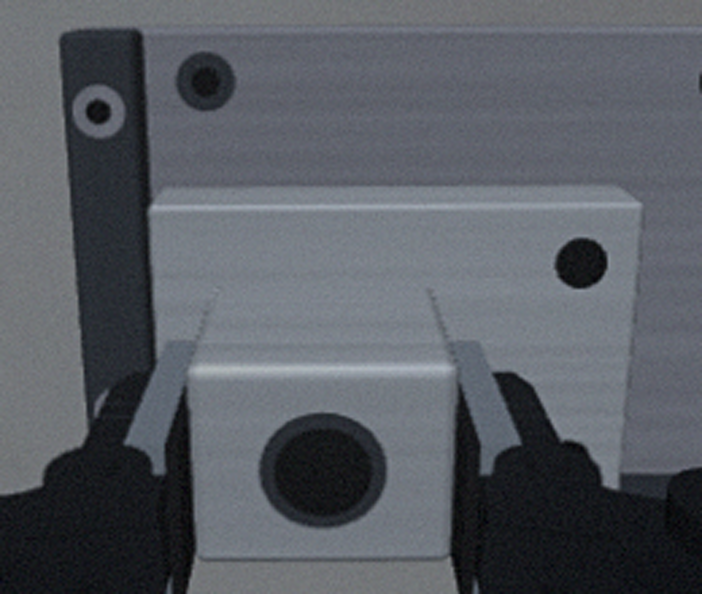

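The crop shows the foot's boss end (x≈150) practically at the end stop's inner edge (x≈148). y slipped 1.1 mm when the load was eased, so friction had been holding it. I continue pressing.

Request:
play_rows(targets=[[1, 0, -0.05, 0, 0], [1, 0, -0.1, 0, 0], [1, 0, -0.1, 0, 0]])

```text
clock: 12.8
eef_pos: [490.8, -162.7, 52.4]
tool_rot: [3.137, -0.005, -3.048]
force: [-4.5, 3.7, 3.9]
width: 35.4
gripper_force: 61.2
```

Request:
play_rows(targets=[[1, 0, -0.05, 0, 0], [1, 0, -0.1, 0, 0], [1, 0, -0.1, 0, 0]])

```text
clock: 13.1
eef_pos: [490.9, -163.5, 52.4]
tool_rot: [3.137, -0.005, -3.048]
force: [-6.2, 4.0, 4.1]
width: 35.3
gripper_force: 61.2
```

Request:
play_rows(targets=[[1, 0, -0.05, 0, 0], [1, 0, -0.1, 0, 0], [1, 0, -0.1, 0, 0]])

```text
clock: 13.4
eef_pos: [490.9, -163.7, 52.4]
tool_rot: [3.135, -0.005, -3.048]
force: [-6.1, 6.6, 4.5]
width: 35.2
gripper_force: 61.4
```

Request:
play_rows(targets=[[1, -0.05, -0.05, 0, 0], [1, -0.1, -0.1, 0, 0], [1, -0.1, -0.1, 0, 0]])

```text
clock: 13.7
eef_pos: [491.0, -163.7, 52.4]
tool_rot: [3.133, -0.007, -3.048]
force: [-7.7, 7.4, 8.5]
width: 35.1
gripper_force: 61.9
```

Request:
play_rows(targets=[[1, -0.05, -0.05, 0, 0], [1, -0.1, -0.1, 0, 0], [1, -0.1, -0.1, 0, 0], [1, -0.1, -0.1, 0, 0]])

```text
clock: 14.1
eef_pos: [491.0, -163.8, 52.5]
tool_rot: [3.131, -0.009, -3.048]
force: [-9.2, 9.7, 11.3]
width: 35.0
gripper_force: 62.3
```

Request:
play_rows(targets=[[1, -0.05, -0.05, -0.05, 0], [1, -0.1, -0.1, -0.08, 0], [1, -0.15, -0.1, -0.08, 0], [1, -0.15, -0.1, -0.08, 0], [1, -0.15, -0.1, -0.08, 0], [1, -0.15, -0.1, -0.08, 0]])

```text
clock: 14.7
eef_pos: [491.2, -163.9, 52.6]
tool_rot: [3.129, -0.012, -3.048]
force: [-11.3, 8.7, 7.7]
width: 35.2
gripper_force: 61.8
```

```bash
python3 w.py w5; python3 - <<'E'
from h import *
im=cv2.imread('pics/w5.png');cv2.imwrite('pics/w5c.png',cv2.resize(im[120:340,200:460],None,fx=2.7,fy=2.7,interpolation=2))
s=ctrl.read_state();print(s['force'],s['torque'],s['clock'])
W=np.load('w5.npy');P=W[180:330,255:440].reshape(-1,3);P=P[np.isfinite(P).all(1)]
b=P[abs(P[:,2]-22)<3];A=np.c_[b[:,:2],np.ones(len(b))];print('base top plane',np.linalg.lstsq(A,b[:,2],rcond=None)[0],np.median(b,0),len(b))
E
```

```text
[ 491.2 -163.9   52.6] [ 3.1293 -0.0116 -3.0477] [ 0.05  0.81  0.34  2.02 -0.63  0.43  2.54]
0.59 [255.9, 189.6, 440.1, 330.4] 19936
((494.70574951171875, -147.9380645751953), (67.84821319580078, 86.16999816894531), 5.621387004852295) [ 462.06815769 -154.53795254   15.0432786 ]
((490.0194091796875, -156.6513214111328), (31.02138328552246, 49.03824996948242), 5.966792583465576) [ 476.79470637 -166.23624661   51.96964565]
[-11.64801433   8.82029161   7.48953117] [ 1.88829597  2.22378211 -0.12654776] 14.8
base top plane [6.06034425e-04 1.17151402e-02 2.45560991e+01] [ 472.40740432 -139.01346407   23.22564879] 9438
```

View pics/w5c.png

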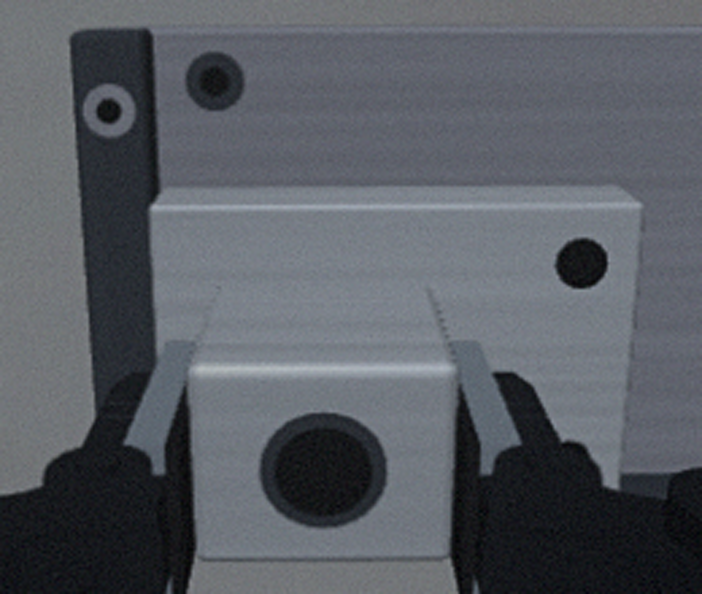

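The end face is seated against the end stop, and the tilt is about 0.012 rad. Forces are roughly 10 N each way with a friction share of at most about 3 N, and the grip is 62 N, all inside the limits. Handing in.

```bash
python3 -c "
from cell import ctrl
print(ctrl.finish_job())"
```

```text
the job is handed in; nothing more can be done
None
```

I handed the job in at about 15 s of the 38 s allowed, with the larger foot still gripped on the jig plate and pressed about 10 N into both stops; the hand-in returned no pass or fail result.

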